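# Push the tin of worn needles through the self-closing flap

## Robot

A 6-joint arm with a two-finger parallel gripper is mounted at the origin on the work surface. World frame = base frame: x ahead of the robot, y to its left, z up, the work surface at z = 0. Lengths are in mm, angles in rad, forces in N, time in s.
With the tool pointing down it reaches from about 350 to 775 mm from the base axis. Payload 7.3 kg.
Tool frame: the origin (TCP) lies between the finger pads; the fingertips stand bot.tip_extent ahead of it and the grasp point (between the pads) lies 6 mm ahead of it (bot.tip_extent is the distance from the TCP to the fingertips, in mm); x points along the fingers, y is the direction in which the jaws open and shut, and the axes are right-handed (so a half turn about x gives the same grasp; the last joint's range is limited). The gripper opens to 92 mm and grips with 3 to 60 N. Pads are 19 mm wide; open, the fingers measure 130 mm over their backs; the gripper's body (75 mm by 190 mm) begins 47 mm behind the grasp point.
Start: joints at [1.007, 0.342, 1.524, -0, 1.275, -0.146], TCP at [213.006, 479.866, 251.741] pointing down, gripper open.
Joint ranges: [-2.53, 2.53], [-0.77, 2.02], [0.04, 2.7], [-1, 4.14], [0.28, 2.66], [-3.11, 3.11]. Speed limits (rad/s): [2.57, 2.57, 3.14, 3.14, 3.14, 3.14].

## Interface

Orientations are given as [roll, pitch, yaw] about the fixed x, y, z axes, in that order (R = Rz(yaw) Ry(pitch) Rx(roll)).
In Python, from plant import bot, capture, workorder gives the robot as it stands. The module is installed in compiled form; this text tells all that it offers.
- The arm moves only by the shell command python3 -m crank 'ROWS'. ROWS is JSON, a list of rows, each an object with "linear": the shift along the tool's x, y, z in cm, a list of three; "delta_rot": the turn, a rotation vector about the tool's x, y, z in degrees, a list of three; "fingers": the opening, from 0 (shut) to 1 (fully open). In form: [{"linear": [x, y, z], "delta_rot": [wx, wy, wz], "fingers": fingers}, ...]. A call has exactly 5 rows; each row shifts and turns the commanded pose from where the row before left it, along the tool's axes as they then stand; what a row does not reach is not made up. A row lasts 1/10 s, in which the tool goes at most 50 mm and 8.59 degrees, less where a joint would pass 70% of its speed; a pose out of reach is approached as far as the arm can. A call with a gripper value outside its range is refused whole. The fingers move at their own pace and stop on an object; the grip force is fixed at half the most. Time passes only in rows, so rows that do not move let the fingers close, or fill a call up. It gives the time, the measured TCP pose, the force and the opening at its end, in the units of the state.
- bot.get_obs(): the state, without advancing time (a new reading comes with each control period).
- capture(name): name is "side" or "top" or "wrist"; returns a dict with "image" (400x640x3 uint8, blue, green, red), "mtx" (3x3 intrinsics, pixels), "pose" (4x4, takes a point from camera to world coordinates). Camera axes: x right, y down, z forward; pixel columns grow to the right and rows downward; lengths in mm; the calibration is good to about 2 mm. A picture is of the moment at which its call begins. There is no depth.
- workorder.close_job(): hands the job in, once; it reports no verdict.
The state is a dict: "time": time; "joint_positions": joint angles; "dq": joint speeds; "tau": joint torques, N m; "tool_pos": TCP position; "tcp_rot": TCP orientation; "contact_force": force on the tool from outside, world axes, zero at the start; "moment": the same for the moment, N m; "grip_width": finger opening in mm.
Only numpy, scipy, OpenCV 4.12 (cv2) and the standard library are available. Lean on these libraries where they do the work, as an engineer would, in place of code of your own. Each camera call takes 0.05 s, during which the arm holds its last target. There are 200 camera calls.

## Task

The flat metal tin of worn needles lies on top of the plywood drop box and has to go inside it, without being picked up or lifted. With one finger push the raised paddle of the self-closing steel flap forward so that the flap swings open while the tin is still on the deck, keep it open, and with the other finger of the hand push the tin over the edge so that it drops in; never slide it onto the shut flap. Then take the fingers away so that the flap closes, and leave everything else where it stands.

Things in the scene. Friction and masses are not known exactly. Their poses are not given: they have to be found in the camera images.
- drop_box: Fixed plywood box, 300 x 280 mm, 160 mm high; place and yaw change. Origin on the table under the flap's hinge line, mid-width; +x forward, the way things are pushed (away from the robot within 25 degrees), +y left, +z up. Flat top (deck) at 160 mm from x = -135 to -2 mm; opening from there to x = 90, y = +-128 mm, all covered by the shut flap; far deck from 90 to 165 mm. Hollow, floor 6 mm up.
- deck_edge (a point): Middle of the near edge of the opening, on the deck's top face: x = -2 mm, y = 0 of the box, 160 mm above the table. A notch in the deck (y = -30 to +30 mm, x = -40 to -2 mm of the box) lets the paddle through here; the tin goes over this edge to the left or right of the notch.
- flap (a joint): Angle of the steel flap (rad): 0 shut, level with the deck; 1.5 hard stop, plate hanging down. Hinge along the box's y at x = 0, 145 mm above the table. The polished, slippery plate, 250 mm wide and 88 mm long, reaches forward from the hinge; its far edge drops into the box. A spring (0.1 to 0.2 N m) shuts it when let go. Pushing the paddle forward opens it; the tin's weight alone does not.
- paddle_top (a point): Middle of the top edge of the flap's paddle, a slippery grey nylon plate 48 mm wide (y = -24 to 24 mm of the box), 4 mm thick, 51 mm long from the hinge, turning with the flap. Shut, it leans 40 degrees back to the robot, top edge at x = -33 mm of the box, 24 mm above the deck; upright at 0.7 rad (36 mm above the deck); 46 degrees forward at 1.5 rad. Pushing takes 2 to 5 N, up to 10 N near the stop.
- paddle_root (a point): Middle of the paddle's foot, on the hinge axis: x = 0, y = 0 of the box, 15 mm below the deck. A vertical finger coming from behind and reaching to 10 or 15 mm above the deck meets the top edge first; the flap is open 0.4 rad when the finger's front is at x = -15 mm of the box, 0.7 rad at x = 0, 1.3 rad at about x = 18 mm, and the hard stop comes at about x = 26 mm.
- tin_center (a point): Centre of the tin, a closed flat metal box 50 mm long (its x axis), 40 mm wide (y) and 30 mm high, about 120 g, lying loose on the deck to the left or to the right of the paddle (centre 57 to 67 mm to the side of the box's middle line and 46 to 66 mm before the hinge line), its length along the box's x within 10 degrees.
- reel: Wooden sewing-thread reel, 34 mm across and 32 mm high, standing loose on the deck on the other side of the paddle from the tin. Origin at the centre of its underside. A bystander.
Things that resemble listed ones, but are neither listed nor needed, are in the scene too. Of the things like the part that bears tin_center, leave any that is blue, purple or red; of the rest the larger one is meant.

How it is judged (in metres and radians):
On the way, in this order (a step that is already met when the one before it is completed fails the run):
1. one finger holds the flap open (over 0.4 rad) while another pushes the tin, still on the deck (value of joint flap above 0.4 rad and contact force between the fingers and flap above 0.1 N and contact force between the fingers and tin above 0.05 N and x of tin_center in the frame of drop_box below -0.002 m and z of tin_center in the frame of drop_box above 0.165 m), for 0.02 s.
2. the tin has dropped through the opening while a finger still holds the flap open (value of joint flap above 0.3 rad and contact force between the fingers and flap above 0.1 N and z of tin_center in the frame of drop_box below 0.12 m), for 0.1 s.
At the end, for the whole second after the job is handed in: The tin lies at rest inside the drop box, its centre less than 80 mm above the table, the flap is shut again (under 0.08 rad), and every other loose thing is within 30 mm of where it stood (z of tin_center in the frame of drop_box between 0 and 0.08 m and x of tin_center in the frame of drop_box between -0.125 and 0.155 m and y of tin_center in the frame of drop_box between -0.13 and 0.13 m and value of joint flap below 0.08 rad and linear speed of tin below 0.02 m/s and distance of each of reel, button_pot, bowl, glass_jar, spray_a, spray_b, ruler, lozenge_tin from where it was at the start of the episode below 0.03 m); the robot touches nothing.
It fails at once if the tin is lifted more than 15 mm off the deck (z of tin_center in the frame of drop_box above 0.19 m).
It fails at once if the tin is slid onto the shut flap (its centre past the edge with the flap open less than 0.25 rad) (x of tin_center in the frame of drop_box above 0.006 m and z of tin_center in the frame of drop_box above 0.165 m and value of joint flap below 0.25 rad).
It fails at once if another loose thing is knocked or carried away (more than 40 mm) (distance of any of reel, button_pot, bowl, glass_jar, spray_a, spray_b, ruler, lozenge_tin from where it was at the start of the episode above 0.04 m).
It also fails if it takes over 35 s, if anything falls off the work surface, if the arm or the gripper's body presses on something with over 40 N, if the wrist force passes 120 N, or if a joint passes its speed limit or range.

## Working session

There is one attempt and no reset: what is moved stays moved. The work goes in short steps, Python scripts to look and compute and a shell command to move; the robot and the scene stay as the last step left them, time stands still between calls to the robot, and variables do not carry over. Pictures are saved under pics/ and viewed, on a budget of 10 in all, crops included, one or two more only if the job needs it, and the job is handed in when it is done.

```bash
mkdir -p pics
python3 - <<'E'
from plant import bot,capture
import cv2,numpy as np,pickle
o=bot.get_obs();print(o['time'],o['tool_pos'],o['tcp_rot'],o['grip_width'],bot.tip_extent)
d={n:capture(n) for n in('top','side')}
pickle.dump(d,open('c0.pkl','wb'))
for n in d:
    cv2.imwrite(f'pics/{n}0.png',d[n]['image']);print(n,d[n]['mtx'].round(1).tolist(),d[n]['pose'].round(3).tolist())
E
```

```text
0.0 [212.76576059 479.53103498 251.03367243] [-1.73641493  1.56921983 -2.15418258] 92.04967818577946 25.0
top [[409.6, 0.0, 322.2], [0.0, 409.6, 199.4], [0.0, 0.0, 1.0]] [[-0.007, -0.996, 0.088, 370.021], [-1.0, 0.006, -0.011, -70.364], [0.011, -0.088, -0.996, 883.783], [0.0, 0.0, 0.0, 1.0]]
side [[372.2, 0.0, 316.9], [0.0, 372.2, 191.8], [0.0, 0.0, 1.0]] [[-0.713, -0.493, 0.498, 95.76], [-0.701, 0.518, -0.491, 270.591], [-0.015, -0.699, -0.715, 621.286], [0.0, 0.0, 0.0, 1.0]]
```

View pics/top0.png

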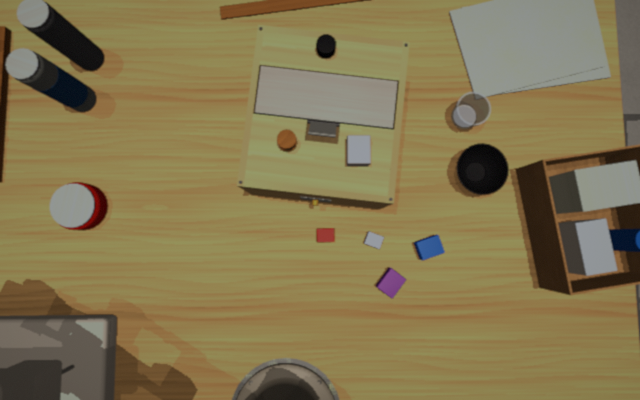

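View pics/side0.png

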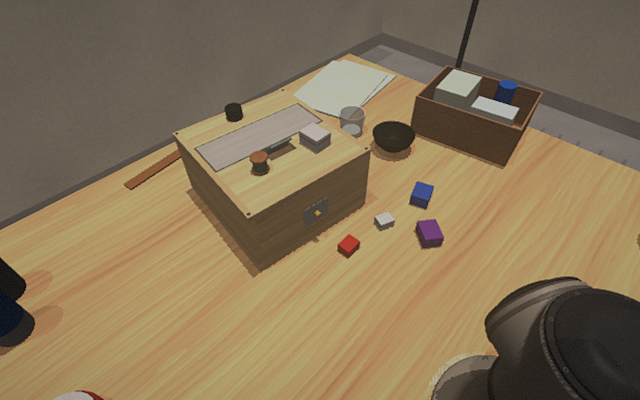

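Candidates for the tin, in the top view: the grey box on the deck (358,150), a small grey box on the table (373,240), and red (326,235), blue (430,247) and purple (391,283) boxes. There are also pale cartons in the brown crate (600,185; 597,247). I choose the grey one on the deck at (358,150). The reel is at (287,140) and the paddle at (322,129). Next I'll measure and take a close crop.

```bash
cat > h.py <<'E'
import numpy as np,cv2
def ray(c,uv,z):
    uv=np.atleast_2d(np.array(uv,float)); K=c['mtx'];P=c['pose']
    d=np.c_[(uv[:,0]-K[0,2])/K[0,0],(uv[:,1]-K[1,2])/K[1,1],np.ones(len(uv))]@P[:3,:3].T
    o=P[:3,3]; return o+d*((z-o[2])/d[:,2])[:,None]
def proj(c,X):
    X=np.atleast_2d(np.array(X,float));P=c['pose'];q=(X-P[:3,3])@P[:3,:3];q=q@c['mtx'].T
    return q[:,:2]/q[:,2:]
E
python3 - <<'E'
import pickle,cv2,numpy as np
from h import *
d=pickle.load(open('c0.pkl','rb'))
for n,box in (('top',(225,20,420,215)),('side',(160,80,390,200))):
    c=d[n];im=c['image'];hsv=cv2.cvtColor(im,cv2.COLOR_BGR2HSV)
    x0,y0,x1,y1=box
    m=((hsv[...,1]<70)&(hsv[...,2]>90)).astype(np.uint8);mm=np.zeros_like(m);mm[y0:y1,x0:x1]=m[y0:y1,x0:x1]
    for k in cv2.findContours(mm,cv2.RETR_EXTERNAL,cv2.CHAIN_APPROX_NONE)[0]:
        if cv2.contourArea(k)<60: continue
        for z in (160,190):
            p=ray(c,k[:,0],z)[:,:2].astype(np.float32);r=cv2.minAreaRect(p)
            print(n,cv2.contourArea(k),cv2.boundingRect(k),z,np.round(r[0],1),np.round(r[1],1),round(r[2],1))
print(ray(d['top'],[(261,29),(406,45),(392,202),(241,183)],160).round(1))
a=cv2.resize(d['top']['image'][20:215,230:420],None,fx=3,fy=3,interpolation=2)
cv2.imwrite('pics/crop.png',a)
E
```

```text
top 643.0 (347, 135, 24, 29) 160 [ 524.3 -144.2] [41.5 51.3] 89.3
top 643.0 (347, 135, 24, 29) 190 [ 517.9 -141.1] [39.7 49.2] 89.3
top 6502.5 (255, 66, 143, 63) 160 [621.2 -86.7] [253.   90.2] 83.2
top 6502.5 (255, 66, 143, 63) 190 [610.7 -86. ] [242.5  86.4] 83.2
side 3473.5 (196, 104, 135, 68) 160 [590. -82.] [251.2 145.1] 83.0
side 3473.5 (196, 104, 135, 68) 190 [557.9 -59. ] [234.8 135.6] 83.0
side 2714.5 (293, 80, 97, 56) 160 [ 601.  -293.5] [191.7 242.1] 20.9
side 2714.5 (293, 80, 97, 56) 190 [ 568.1 -256.8] [179.2 226.3] 20.9
side 3759.5 (160, 80, 128, 63) 160 [771.8 -71.5] [316.8 247.4] 42.9
side 3759.5 (160, 80, 128, 63) 190 [727.8 -49.2] [296.2 231.3] 42.9
[[ 748.9   32.1  160. ]
 [ 718.  -234.4  160. ]
 [ 428.4 -202.3  160. ]
 [ 463.9   65.7  160. ]]
```

View pics/crop.png

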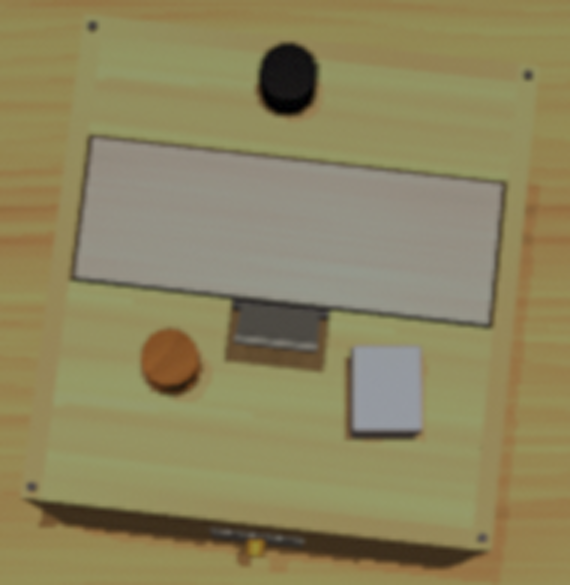

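The crop shows the grey 50 x 40 tin right of the paddle (full-image 358,150), the paddle in its notch at (322,129), and the reel on the left. The sizes match: flap 253 x 90, tin 49 x 40. Box origin is about (577.5, -81.5) with yaw -6.8°, and the tin is at about (-52, -66) in the box frame. Next I'll plan the finger poses: rotate the jaw so the paddle finger leads.

```bash
cat >> h.py <<'E'
from scipy.spatial.transform import Rotation as Ro
O=np.array([577.5,-81.5]);YAW=np.radians(-6.8)
B=np.array([[np.cos(YAW),-np.sin(YAW)],[np.sin(YAW),np.cos(YAW)]])
def state():
    from plant import bot
    o=bot.get_obs();R=Ro.from_euler('xyz',o['tcp_rot']).as_matrix();return o,R
def report(s=None):
    """finger centres in box frame (y+ jaw, y- jaw)"""
    o,R=state();p=np.array(o['tool_pos']);h=o['grip_width']/2+9.5
    for sg in(1,-1):
        q=p+sg*h*R[:,1];print('finger',sg,(B.T@(q[:2]-O)).round(1))
    j=B.T@R[:2,1];print('t',round(o['time'],2),'tip above deck',round(p[2]-25-160,1),'jaw ang box',np.degrees(np.arctan2(j[1],j[0])).round(1),'down',R[:,0].round(3),'F',np.round(o['contact_force'],1),'w',round(o['grip_width'],1))
def goto(P,T,z,s=1):
    """tool shift (cm) and turn to put finger s at P, the other at T (box frame), tip z above deck"""
    o,R=state();P=np.array(P,float);T=np.array(T,float)
    m=O+B@((P+T)/2);u=B@((P-T)/np.linalg.norm(P-T))*s
    X=np.array([0,0,-1.]);Y=np.array([*u,0]);R2=np.c_[X,Y,np.cross(X,Y)]
    d=np.array([*m,185+z])-o['tool_pos']
    w=np.degrees(Ro.from_matrix(R.T@R2).as_rotvec())
    print('world',d.round(1),'tool now cm',(R.T@d/10).round(2),'tool after cm',(R2.T@d/10).round(2),'rot',w.round(2),'open',round((np.linalg.norm(P-T)-19)/92,3))
E
python3 - <<'E'
from h import *
report()
for s in(1,-1): goto((-58,2),(-138,-63),60,s)
import pickle
d=pickle.load(open('c0.pkl','rb'))
print('reel',(B.T@(ray(d['top'],(287,140),192)[0,:2]-O)).round(1),'paddle px',proj(d['top'],[*(O+B@np.array([-33,0])),184]).round(1))
E
```

```text
finger 1 [-412.2  566.9]
finger -1 [-444.9  461. ]
t 0.1 tip above deck 66.1 jaw ang box 72.9 down [-0.001 -0.001 -1.   ] F [-0.2 -0.   0.1] w 91.8
world [ 263.7 -579.8   -6.1] tool now cm [  0.66 -42.29  47.63] tool after cm [ 0.61 -8.68 63.1 ] rot [3.377e+01 1.000e-02 8.000e-02] open 0.914
world [ 263.7 -579.8   -6.1] tool now cm [  0.66 -42.29  47.63] tool after cm [  0.61   8.68 -63.1 ] rot [-1.4623e+02 -1.0000e-01  1.0000e-02] open 0.914
reel [-51.   57.6] paddle px [[321.5 134.7]]
```

```bash
python3 -m crank '[{"linear":[0,-2.8,3.2],"delta_rot":[0,0,0],"fingers":0.91},{"linear":[0,-2.8,3.2],"delta_rot":[0,0,0],"fingers":0.91},{"linear":[0,-2.8,3.2],"delta_rot":[0,0,0],"fingers":0.91},{"linear":[0,-2.8,3.2],"delta_rot":[0,0,0],"fingers":0.91},{"linear":[0,-2.8,3.2],"delta_rot":[0,0,0],"fingers":0.91}]'
python3 -m crank '[{"linear":[0,-2.8,3.2],"delta_rot":[0,0,0],"fingers":0.91},{"linear":[0,-2.8,3.2],"delta_rot":[0,0,0],"fingers":0.91},{"linear":[0,-2.8,3.2],"delta_rot":[0,0,0],"fingers":0.91},{"linear":[0,-2.8,3.2],"delta_rot":[0,0,0],"fingers":0.91},{"linear":[0,-2.8,3.2],"delta_rot":[0,0,0],"fingers":0.91}]'
python3 -c "
from h import *
report();goto((-58,2),(-138,-63),60)"
```

```text
time: 0.6
tool_pos: [302.6, 285.4, 251.5]
tcp_rot: [-2.049, 1.57, -2.467]
contact_force: [1.1, -0.7, 0.2]
grip_width: 83.7
time: 1.1
tool_pos: [392.1, 92.4, 251.6]
tcp_rot: [2.522, 1.571, 2.105]
contact_force: [1.0, 0.8, -0.2]
grip_width: 83.5
finger 1 [-189.6  199.7]
finger -1 [-219.8  101.8]
t 1.1 tip above deck 66.6 jaw ang box 72.9 down [-0.  0. -1.] F [ 1.   0.8 -0.2] w 83.5
world [  84.5 -192.6   -6.6] tool now cm [  0.66 -14.17  15.54] tool after cm [ 0.66 -3.15 20.79] rot [ 3.377e+01 -1.000e-02 -0.000e+00] open 0.914
```

```bash
python3 -m crank '[{"linear":[0,-2.8,3.1],"delta_rot":[0,0,0],"fingers":0.91},{"linear":[0,-2.8,3.1],"delta_rot":[0,0,0],"fingers":0.91},{"linear":[0,-2.8,3.1],"delta_rot":[0,0,0],"fingers":0.91},{"linear":[0,-2.8,3.1],"delta_rot":[0,0,0],"fingers":0.91},{"linear":[0,-2.8,3.1],"delta_rot":[0,0,0],"fingers":0.91}]'
python3 -m crank '[{"linear":[0,0,0],"delta_rot":[7,0,0],"fingers":0.91},{"linear":[0,0,0],"delta_rot":[7,0,0],"fingers":0.91},{"linear":[0,0,0],"delta_rot":[7,0,0],"fingers":0.91},{"linear":[0,0,0],"delta_rot":[7,0,0],"fingers":0.91},{"linear":[0,0,0],"delta_rot":[5.8,0,0],"fingers":0.91}]'
python3 -c "
from h import *
from plant import capture
import pickle
report();goto((-58,2),(-138,-63),12)
c={n:capture(n) for n in('top','wrist')};pickle.dump(c,open('c1.pkl','wb'))
cv2.imwrite('pics/w1.png',np.hstack([cv2.resize(c['top']['image'][10:250,220:420],None,fx=2,fy=2),cv2.resize(c['wrist']['image'],(400,250)) if 0 else np.vstack([cv2.resize(c['wrist']['image'],(400,250)),np.zeros((230,400,3),np.uint8)])]))"
```

```text
time: 1.6
tool_pos: [477.0, -98.4, 251.4]
tcp_rot: [2.766, 1.57, 2.347]
contact_force: [0.6, 0.0, -0.5]
grip_width: 83.6
time: 2.1
tool_pos: [476.5, -96.7, 251.3]
tcp_rot: [-2.577, 1.57, 2.693]
contact_force: [0.1, 0.4, -0.1]
grip_width: 83.7
finger 1 [-58.5   5.1]
finger -1 [-138.5  -59.2]
t 2.1 tip above deck 66.3 jaw ang box 38.8 down [-0.001  0.    -1.   ] F [ 0.1  0.4 -0.1] w 83.7
world [  0.1  -3.4 -54.3] tool now cm [ 5.43 -0.17  0.3 ] tool after cm [ 5.43 -0.18  0.3 ] rot [-0.31 -0.05  0.03] open 0.914
```

View pics/w1.png

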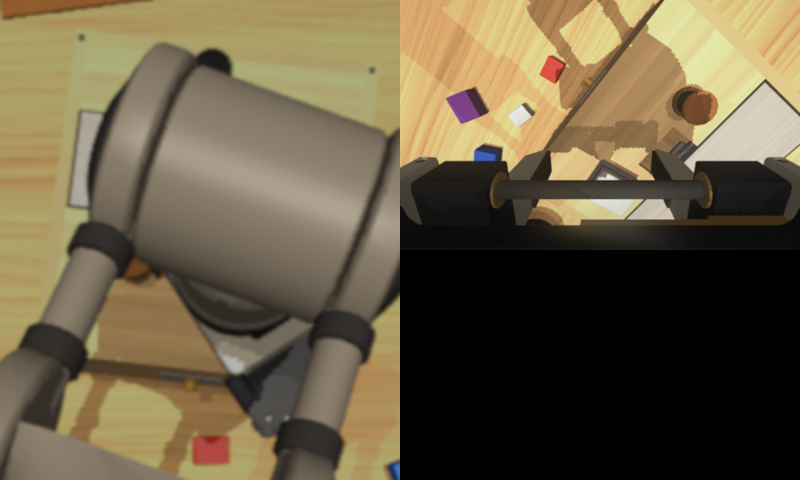

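The wrist view shows the right-hand finger just behind the paddle, with the tin (crop 610,185) ahead of the other finger and the reel well clear. I'll descend.

```bash
python3 -m crank '[{"linear":[0,-0.18,0.3],"delta_rot":[0,0,0],"fingers":0.91},{"linear":[1.5,0,0],"delta_rot":[0,0,0],"fingers":0.91},{"linear":[1.5,0,0],"delta_rot":[0,0,0],"fingers":0.91},{"linear":[1.4,0,0],"delta_rot":[0,0,0],"fingers":0.91},{"linear":[1.0,0,0],"delta_rot":[0,0,0],"fingers":0.91}]'
python3 -c "
from h import *
from plant import capture
report();goto((-40,2),(-120,-63),12);goto((-9,2),(-89,-63),12)
c=capture('wrist')
cv2.imwrite('pics/w2.png',c['image'])"
```

```text
time: 2.7
tool_pos: [476.5, -100.3, 196.7]
tcp_rot: [-2.498, 1.57, 2.78]
contact_force: [0.7, -0.9, -0.3]
grip_width: 83.6
finger 1 [-58.3   1.7]
finger -1 [-137.8  -63.1]
t 2.7 tip above deck 11.7 jaw ang box 39.2 down [-0.001  0.    -1.   ] F [ 0.7 -0.9 -0.3] w 83.6
world [18.  -2.   0.3] tool now cm [-0.03  1.41  1.13] tool after cm [-0.03  1.41  1.13] rot [ 0.08 -0.05  0.04] open 0.914
world [48.7 -5.7  0.3] tool now cm [-0.03  3.81  3.09] tool after cm [-0.03  3.82  3.08] rot [ 0.08 -0.05  0.04] open 0.914
```

View pics/w2.png

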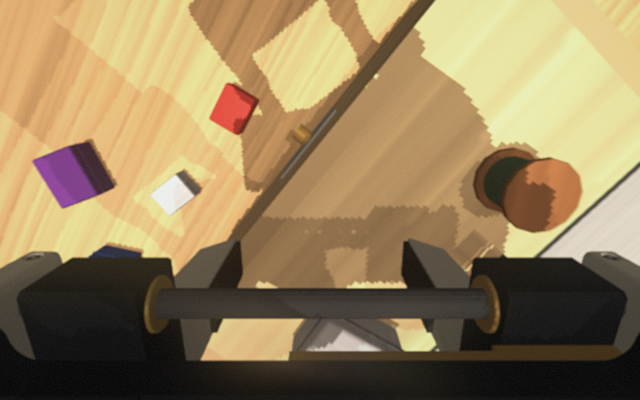

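The fingers straddle as planned: one is behind the paddle, one behind the tin, and the reel is clear. Now I'll push forward.

```bash
python3 -m crank '[{"linear":[0,0.7,0.57],"delta_rot":[0,0,0],"fingers":0.91},{"linear":[0,0.7,0.57],"delta_rot":[0,0,0],"fingers":0.91},{"linear":[0,0.7,0.57],"delta_rot":[0,0,0],"fingers":0.91},{"linear":[0,0.7,0.57],"delta_rot":[0,0,0],"fingers":0.91},{"linear":[0,0.7,0.57],"delta_rot":[0,0,0],"fingers":0.91}]'
python3 -c "
from h import *
from plant import capture
import pickle
report()
c={n:capture(n) for n in('side','wrist')}
cv2.imwrite('pics/s3.png',np.vstack([cv2.resize(c['side']['image'][60:220,150:410],None,fx=2.4,fy=2.4),c['wrist']['image'][180:380,8:632]]))"
```

```text
time: 3.25
tool_pos: [522.8, -105.9, 199.6]
tcp_rot: [0.624, 1.568, -0.383]
contact_force: [-2.2, 0.4, 1.7]
grip_width: 83.4
finger 1 [-11.7   1.6]
finger -1 [-91.2 -63. ]
t 3.25 tip above deck 14.6 jaw ang box 39.1 down [ 0.002 -0.001 -1.   ] F [-2.2  0.4  1.7] w 83.4
```

View pics/s3.png

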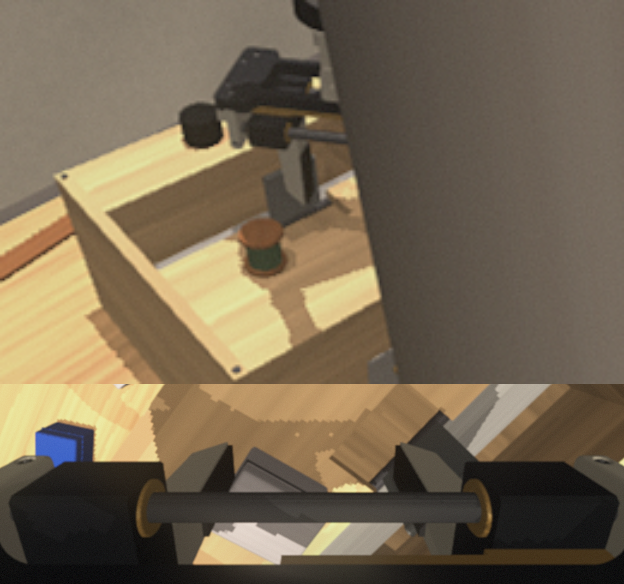

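The flap is open (opening dark, paddle pushed forward), the tin sits just ahead of the left-hand finger in the wrist view, and the reel hasn't moved. Next come coordinated turn-and-close moves: the paddle finger stays nearly fixed while the tin finger advances.

```bash
cat >> h.py <<'E'
def seq(Ps,Ts,z=12):
    """rows through finger waypoints (box frame) from the present pose"""
    o,R=state();p=np.array(o['tool_pos'])
    for P,T in zip(np.array(Ps,float),np.array(Ts,float)):
        m=O+B@((P+T)/2);u=B@((P-T)/np.linalg.norm(P-T));X=np.array([0,0,-1.]);Y=np.array([*u,0]);R2=np.c_[X,Y,np.cross(X,Y)]
        q=np.array([*m,185+z]);print((R.T@(q-p)/10).round(2),np.degrees(Ro.from_matrix(R.T@R2).as_rotvec())[0].round(2),round((np.linalg.norm(P-T)-19)/92,3));p,R=q,R2
E
python3 -c "
from h import *
report()
x=np.arange(1,16)
seq(np.c_[np.minimum(-11+x*1.5,2),x*0+2],np.c_[-91+4*x,x*0-63])"
```

```text
finger 1 [-11.3   1.7]
finger -1 [-91.2 -63.1]
t 3.35 tip above deck 13.3 jaw ang box 39.1 down [ 0.001 -0.    -1.   ] F [-2.6 -0.1  2.1] w 83.9
[0.13 0.25 0.17] -0.89 0.893
[0.   0.21 0.18] -0.93 0.872
[0.   0.21 0.18] -0.96 0.852
[0.   0.2  0.18] -1.0 0.832
[0.   0.2  0.19] -1.04 0.812
[0.   0.2  0.19] -1.08 0.793
[0.   0.19 0.19] -1.12 0.774
[0.   0.19 0.2 ] -1.17 0.755
[0.   0.17 0.18] -1.46 0.733
[0.   0.13 0.15] -2.05 0.705
[0.   0.13 0.16] -2.18 0.678
[0.   0.12 0.16] -2.32 0.653
[0.   0.11 0.16] -2.45 0.629
[0.   0.11 0.17] -2.59 0.606
[0.   0.1  0.17] -2.73 0.586
```

```bash
python3 -m crank '[{"linear":[0,0.25,0.17],"delta_rot":[-0.9,0,0],"fingers":0.893},{"linear":[0,0.2,0.18],"delta_rot":[-0.95,0,0],"fingers":0.872},{"linear":[0,0.2,0.18],"delta_rot":[-0.95,0,0],"fingers":0.852},{"linear":[0,0.2,0.18],"delta_rot":[-1,0,0],"fingers":0.832},{"linear":[0,0.2,0.19],"delta_rot":[-1,0,0],"fingers":0.812}]'
python3 -c "
from h import *
from plant import capture
report()
c={n:capture(n) for n in('side','wrist')}
cv2.imwrite('pics/s4.png',np.vstack([cv2.resize(c['side']['image'][90:170,240:370],None,fx=4.8,fy=4.8)[:,:624],c['wrist']['image'][180:380,8:632]]))
x=np.arange(1,11)
seq(np.c_[np.minimum(-3.5+x*1,2),x*0+2],np.c_[-71+4*x,x*0-63])"
```

```text
time: 3.85
tool_pos: [535.3, -107.2, 197.4]
tcp_rot: [-2.578, 1.57, 2.783]
contact_force: [-4.0, -0.6, 0.0]
grip_width: 75.4
finger 1 [-4.9  2.3]
finger -1 [-72.9 -63.2]
t 3.85 tip above deck 12.4 jaw ang box 44.0 down [-0.001  0.    -1.   ] F [-4.  -0.6  0. ] w 75.4
[0.05 0.27 0.27] -1.31 0.789
[0.   0.18 0.18] -1.36 0.766
[0.   0.17 0.18] -1.43 0.744
[0.   0.17 0.19] -1.49 0.723
[0.   0.16 0.19] -1.56 0.702
[0.   0.14 0.18] -1.92 0.678
[0.   0.12 0.16] -2.32 0.653
[0.   0.11 0.16] -2.45 0.629
[0.   0.11 0.17] -2.59 0.606
[0.   0.1  0.17] -2.73 0.586
```

View pics/s4.png

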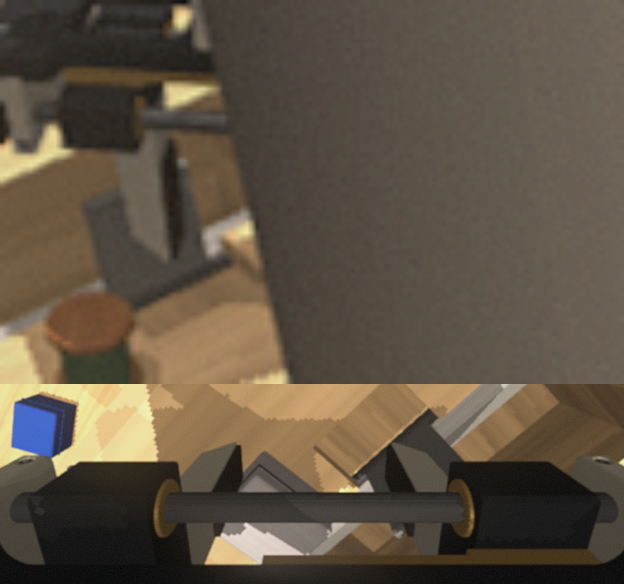

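The paddle is now roughly upright or past it with the finger on it, and the tin finger is on the tin's rear (crop 240,470). I'll continue.

```bash
python3 -m crank '[{"linear":[0,0.24,0.24],"delta_rot":[-1.3,0,0],"fingers":0.79},{"linear":[0,0.18,0.18],"delta_rot":[-1.35,0,0],"fingers":0.766},{"linear":[0,0.17,0.18],"delta_rot":[-1.4,0,0],"fingers":0.744},{"linear":[0,0.17,0.19],"delta_rot":[-1.5,0,0],"fingers":0.723},{"linear":[0,0.16,0.19],"delta_rot":[-1.55,0,0],"fingers":0.702}]'
python3 -c "
from h import *
from plant import capture
report()
c={n:capture(n) for n in('side','wrist')}
cv2.imwrite('pics/s5.png',c['wrist']['image'][150:380])
x=np.arange(1,11)
seq(np.c_[np.minimum(2+x*.4,4),x*0+2],np.c_[-51+4*x,x*0-63])"
```

```text
time: 4.45
tool_pos: [548.9, -109.0, 197.8]
tcp_rot: [0.493, 1.571, -0.305]
contact_force: [-3.2, -0.4, -0.2]
grip_width: 65.1
finger 1 [1.3 2. ]
finger -1 [-51.5 -63.4]
t 4.45 tip above deck 12.8 jaw ang box 51.1 down [ 0. -0. -1.] F [-3.2 -0.4 -0.2] w 65.1
[0.08 0.17 0.2 ] -1.73 0.681
[0.   0.13 0.18] -2.07 0.658
[0.   0.13 0.18] -2.18 0.636
[0.   0.12 0.18] -2.29 0.615
[0.   0.11 0.19] -2.4 0.596
[0.   0.09 0.18] -2.8 0.576
[0.   0.09 0.18] -2.94 0.559
[0.   0.08 0.18] -3.07 0.543
[0.   0.07 0.19] -3.19 0.53
[0.   0.06 0.19] -3.3 0.519
```

View pics/s5.png

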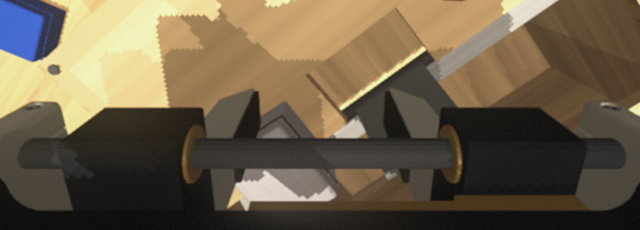

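The tin has been pushed up to the opening's edge (crop 290,170), the flap is held well open, and the tin isn't touching the paddle finger. I'll go on.

```bash
python3 -m crank '[{"linear":[0,0.15,0.19],"delta_rot":[-1.7,0,0],"fingers":0.681},{"linear":[0,0.13,0.18],"delta_rot":[-2.05,0,0],"fingers":0.658},{"linear":[0,0.13,0.18],"delta_rot":[-2.2,0,0],"fingers":0.636},{"linear":[0,0.12,0.18],"delta_rot":[-2.3,0,0],"fingers":0.615},{"linear":[0,0.11,0.19],"delta_rot":[-2.4,0,0],"fingers":0.596}]'
python3 -c "
from h import *
from plant import capture
report()
c=capture('wrist')
cv2.imwrite('pics/s6.png',c['image'][150:380])
x=np.arange(1,11)
seq(np.c_[np.minimum(4+x*0,4),x*0+2],np.c_[-31+4*x,x*0-63])"
```

```text
time: 5.05
tool_pos: [560.0, -110.5, 197.9]
tcp_rot: [-0.146, 1.57, -0.758]
contact_force: [-2.9, -0.5, 1.2]
grip_width: 55.3
finger 1 [3.7 1.8]
finger -1 [-31.5 -63.6]
t 5.05 tip above deck 12.9 jaw ang box 61.8 down [ 0. -0. -1.] F [-2.9 -0.5  1.2] w 55.3
[0.09 0.13 0.17] -2.62 0.576
[0.   0.09 0.18] -2.94 0.559
[0.   0.08 0.18] -3.07 0.543
[0.   0.07 0.19] -3.19 0.53
[0.   0.06 0.19] -3.3 0.519
[0.   0.04 0.19] -3.39 0.51
[0.   0.03 0.2 ] -3.46 0.504
[0.   0.02 0.2 ] -3.5 0.501
[0.   0.01 0.2 ] -3.52 0.5
[ 0.  -0.   0.2] -3.52 0.502
```

View pics/s6.png

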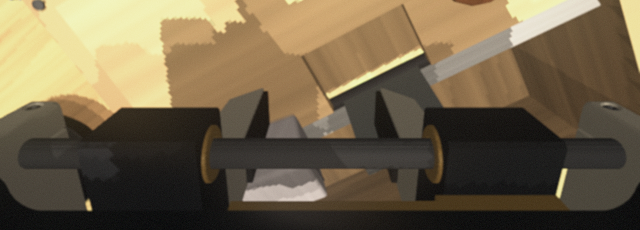

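The tin now shows a foreshortened, tilting face (crop 290,165), so it is at the tipping point, and the flap is still open. Another five rows.

```bash
python3 -m crank '[{"linear":[0,0.12,0.17],"delta_rot":[-2.6,0,0],"fingers":0.576},{"linear":[0,0.09,0.18],"delta_rot":[-2.9,0,0],"fingers":0.559},{"linear":[0,0.08,0.18],"delta_rot":[-3.1,0,0],"fingers":0.543},{"linear":[0,0.07,0.19],"delta_rot":[-3.2,0,0],"fingers":0.53},{"linear":[0,0.06,0.19],"delta_rot":[-3.3,0,0],"fingers":0.519}]'
python3 -c "
from h import *
from plant import capture
report()
c={n:capture(n) for n in('side','wrist')}
cv2.imwrite('pics/s7.png',np.vstack([cv2.resize(c['side']['image'][70:190,180:390],None,fx=3,fy=3)[:,:624],c['wrist']['image'][180:380,8:632]]))
x=np.arange(1,6)
seq(np.c_[np.minimum(4+x*0,4),x*0+2],np.c_[-11+4*x,x*0-63])"
```

```text
time: 5.6
tool_pos: [569.9, -111.4, 197.9]
tcp_rot: [-1.462, 1.57, -1.811]
contact_force: [-2.5, -1.4, 1.2]
grip_width: 48.0
finger 1 [3.6 2. ]
finger -1 [-11.7 -63.2]
t 5.6 tip above deck 12.9 jaw ang box 76.8 down [-0. -0. -1.] F [-2.5 -1.4  1.2] w 48.0
[0.08 0.05 0.24] -3.65 0.51
[0.   0.03 0.2 ] -3.46 0.504
[0.   0.02 0.2 ] -3.5 0.501
[0.   0.01 0.2 ] -3.52 0.5
[ 0.  -0.   0.2] -3.52 0.502
```

View pics/s7.png

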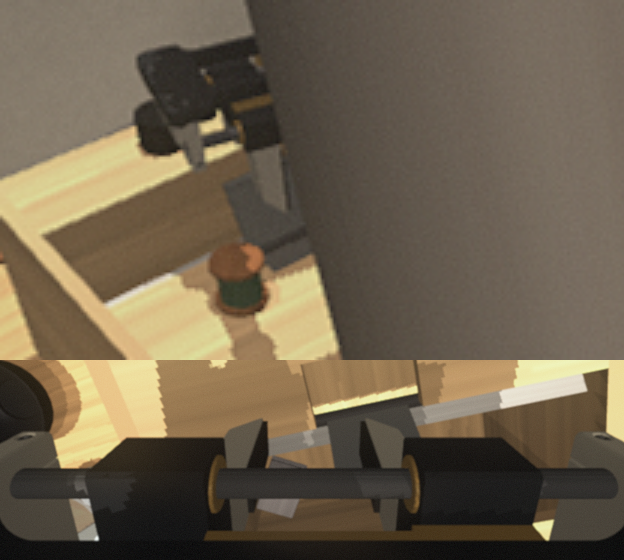

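The tin (wrist crop 283,485) now looks about half its former size, as if it lies deep inside, and the flap is still held with the reel untouched. I'll check the depth by numbers: hold, then compare the blob's size on both planes.

```bash
python3 -m crank '[{"linear":[0,0,0],"delta_rot":[0,0,0],"fingers":0.519},{"linear":[0,0,0],"delta_rot":[0,0,0],"fingers":0.519},{"linear":[0,0,0],"delta_rot":[0,0,0],"fingers":0.519},{"linear":[0,0,0],"delta_rot":[0,0,0],"fingers":0.519},{"linear":[0,0,0],"delta_rot":[0,0,0],"fingers":0.519}]'
python3 -c "
from h import *
from plant import capture
report()
c=capture('wrist')
print('cam',c['pose'][:3,3].round(0))
# where would a tin top be at each height
for z in(190,36):
  for p in [(8,-65),(30,-65),(50,-65)]:
    q=O+B@np.array(p);print(z,p,proj(c,[*q,z]).round(0))
hsv=cv2.cvtColor(c['image'],cv2.COLOR_BGR2HSV)
m=((hsv[...,1]<60)&(hsv[...,2]>60)).astype(np.uint8);m[:270]=0;m[355:]=0;m[:,:255]=0;m[:,360:]=0
for k in cv2.findContours(m,cv2.RETR_EXTERNAL,cv2.CHAIN_APPROX_NONE)[0]:
  if cv2.contourArea(k)<80: continue
  print(cv2.boundingRect(k),cv2.contourArea(k))
  for z in(190,150,36):
    q=(ray(c,k[:,0],z)[:,:2]-O)@B
    r=cv2.minAreaRect(q.astype(np.float32));print(z,np.round(r[0]),np.round(r[1]))
"
```

```text
time: 6.2
tool_pos: [569.9, -111.2, 197.8]
tcp_rot: [0.161, 1.571, -0.19]
contact_force: [-4.2, -1.4, 2.2]
grip_width: 47.7
finger 1 [3.6 2.1]
finger -1 [-11.7 -62.9]
t 6.2 tip above deck 12.8 jaw ang box 76.7 down [ 0. -0. -1.] F [-4.2 -1.4  2.2] w 47.7
cam [494. -84. 331.]
190 (8, -65) [[258. 310.]]
190 (30, -65) [[271. 346.]]
190 (50, -65) [[281. 376.]]
36 (8, -65) [[288. 208.]]
36 (30, -65) [[294. 230.]]
36 (50, -65) [[299. 248.]]
(266, 318, 42, 20) 578.0
190 [ 21. -54.] [21. 11.]
150 [ 51. -66.] [26. 14.]
36 [ 135. -101.] [43. 24.]
(340, 270, 20, 18) 280.0
190 [  1. -18.] [9. 9.]
150 [ 25. -20.] [11. 12.]
36 [ 93. -25.] [19. 19.]
(276, 270, 39, 18) 269.5
190 [ -5. -43.] [18.  9.]
150 [ 18. -52.] [23. 12.]
36 [ 81. -77.] [38. 19.]
```

Only a position on the floor fits: at z = 36 the blob measures 38–43 mm across, matching the tin's 40 mm width, against about 20 mm at deck height. The tin is down. Now I'll withdraw backward so the flap closes, then go up.

```bash
python3 -m crank '[{"linear":[0,-0.25,-1],"delta_rot":[0,0,0],"fingers":0.519},{"linear":[0,-0.25,-1],"delta_rot":[0,0,0],"fingers":0.519},{"linear":[0,-0.25,-1.1],"delta_rot":[0,0,0],"fingers":0.519},{"linear":[0,-0.3,-1.3],"delta_rot":[0,0,0],"fingers":0.519},{"linear":[0,-0.3,-1.3],"delta_rot":[0,0,0],"fingers":0.519}]'
python3 -m crank '[{"linear":[-2,-0.3,-1],"delta_rot":[0,0,0],"fingers":0.519},{"linear":[-3,0,0],"delta_rot":[0,0,0],"fingers":0.519},{"linear":[-3,0,-2],"delta_rot":[0,0,0],"fingers":0.519},{"linear":[0,0,-4],"delta_rot":[0,0,0],"fingers":0.519},{"linear":[0,0,-4],"delta_rot":[0,0,0],"fingers":0.519}]'
python3 -m crank '[{"linear":[0,4,0],"delta_rot":[0,0,0],"fingers":0.519},{"linear":[0,4.5,0],"delta_rot":[0,0,0],"fingers":0.519},{"linear":[0,4.5,0],"delta_rot":[0,0,0],"fingers":0.519},{"linear":[0,4.5,0],"delta_rot":[0,0,0],"fingers":0.519},{"linear":[0,4.5,0],"delta_rot":[0,0,0],"fingers":0.519}]'
python3 -m crank '[{"linear":[0,4.5,0],"delta_rot":[0,0,0],"fingers":0.519},{"linear":[0,4.5,0],"delta_rot":[0,0,0],"fingers":0.519},{"linear":[0,4.5,0],"delta_rot":[0,0,0],"fingers":0.519},{"linear":[0,0,0],"delta_rot":[0,0,0],"fingers":0.519},{"linear":[0,0,0],"delta_rot":[0,0,0],"fingers":0.519}]'
python3 -c "
from h import *
from plant import capture
import pickle
report()
c={n:capture(n) for n in('side','top')};pickle.dump(c,open('c9.pkl','wb'))
d=pickle.load(open('c0.pkl','rb'))
cv2.imwrite('pics/end.png',np.hstack([c['top']['image'][0:300,200:520],c['side']['image'][50:350,130:450]]))
def orange(i): 
  h=cv2.cvtColor(i,cv2.COLOR_BGR2HSV);m=(h[...,0]<14)&(h[...,1]>150);m[:110]=0;m[170:]=0;m[:,:260]=0;m[:,315:]=0
  return np.argwhere(m).mean(0)[::-1]
print(orange(d['top']['image']),orange(c['top']['image']))
"
```

```text
time: 6.75
tool_pos: [512.1, -104.1, 197.7]
tcp_rot: [0.397, 1.569, 0.046]
contact_force: [-0.7, 0.4, -0.2]
grip_width: 47.7
time: 7.25
tool_pos: [407.7, -69.1, 278.5]
tcp_rot: [0.219, 1.566, -0.132]
contact_force: [-0.5, 0.5, 0.8]
grip_width: 47.7
time: 7.75
tool_pos: [484.1, 139.7, 278.1]
tcp_rot: [0.726, 1.568, 0.375]
contact_force: [0.8, -0.5, 0.9]
grip_width: 47.7
time: 8.25
tool_pos: [529.5, 265.3, 277.1]
tcp_rot: [1.335, 1.57, 0.986]
contact_force: [-0.3, 0.4, 0.3]
grip_width: 47.3
finger 1 [-81.1 371. ]
finger -1 [-96.2 306.5]
t 8.25 tip above deck 92.1 jaw ang box 76.8 down [ 0.  0. -1.] F [-0.3  0.4  0.3] w 47.3
[284.1 144.5] [284.66666667 147.22222222]
```

View pics/end.png

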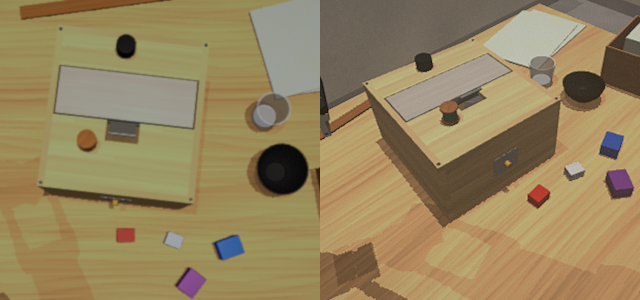

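The tin is gone from the deck and the flap is shut and level, with the paddle leaning back at (122,130). The reel (87,140), button pot, jar, bowl and small tin are where they stood. I'll hand in.

```bash
python3 -c "
from plant import workorder
print(workorder.close_job())"
```

```text
the job is handed in; nothing more can be done
None
```

The tin is inside the drop box, the flap is shut again, and I handed the job in at about 8.3 s; no verdict is reported.

**What I did:** With the jaws turned so that one finger led, I pushed the paddle forward to an estimated 1 rad or more. I kept that finger there while turning and closing the hand so the other finger pushed the tin over the edge. I held another 0.5 s with the tin down, then backed off and moved the arm clear.

**Last checks:**
- **Flap and deck:** the final pictures show no tin on the deck and the flap level, with the paddle leaning back.
- **Other things:** the reel, button pot, jar, bowl and lozenge tin look unmoved. The reel's colour mask shifted about 3 px (roughly 4–5 mm), within its 30 mm limit; lighting may account for it. The spray cans lay outside the final crops, so I did not check them; the arm stayed well away from them.
- **Tin at rest:** its place on the box floor rests on its size in the wrist view (about 40 mm wide at floor height); I could not see it once the flap shut.
- **Forces:** the measured contact force was under 5 N at every reading I took.

I viewed 11 pictures, one over the budget of 10.

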